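# Load a tumbler barrel, fit its nested lids and lift the outer one for a check

### The arm

A 6-joint arm with a two-finger parallel gripper is mounted at the origin on a cart in front of the work surface, level with it; the furniture and walls round the work are solid. World frame = base frame: x ahead of the robot, y to its left, z up, the work surface at z = 0. Lengths are in mm, angles in degrees, forces in N, time in s.
With the tool pointing down it reaches from about 325 to 850 mm from the base axis. Payload 4.4 kg.
Tool frame: the origin (TCP) lies midway between the tips of the shut fingers; the grasp point (between the pads) lies ctrl.pinch_z behind it (ctrl.pinch_z is the distance from the TCP to the grasp point, in mm); z points along the fingers, y is the line along which they close (so a half turn about z gives the same grasp; the last joint's range is limited). The gripper opens to 94 mm and grips with 3 to 60 N. Pads are 16 mm wide; open, the fingers measure 119 mm over their backs; the gripper's body (75 mm by 177 mm) begins 78 mm behind the grasp point.
Start: joints at [-75.143, 11.837, 88.321, -0, 79.842, -8.623], TCP at [229.083, -527.397, 205.447] pointing down, gripper open.
Joint ranges: [-156.59, 156.59], [-49.26, 127.26], [12.9, 141.05], [-63.56, 243.56], [4.71, 150.69], [-161.64, 161.64]. Speed limits (degrees/s): [159.86, 159.86, 180, 180, 180, 180].

### API

Orientations are given as [roll, pitch, yaw] about the fixed x, y, z axes, in that order (R = Rz(yaw) Ry(pitch) Rx(roll)).
In Python, from rig import ctrl, cams gives the robot as it stands. The module is installed in compiled form; this text tells all that it offers.
- The arm moves only by the shell command python3 -m crank 'ROWS' [FORCE]. ROWS is JSON, a list of rows, each a list of 5 numbers: the closure, from 0 (fully open) to 1 (shut), then the shift along the world's x, y, z in mm, then the turn about the world's z in rad. In form: [[claw, dx, dy, dz, yaw], ...]. A call has 1 to 5 rows; each row is the pose to reach, as a shift and turn from the pose commanded when the call began; what a row does not reach only later rows make up. A row lasts 1/8 s, in which the tool goes at most 62.5 mm and 10.7 degrees, less where a joint would pass 70% of its speed; a pose out of reach is approached as far as the arm can. A call with a gripper value outside its range is refused whole. The fingers move at their own pace and stop on an object; FORCE is the grip in N (left out, the last holds). Time passes only in rows, so rows that repeat a pose let the fingers close. It gives the time, the measured TCP pose, the force, the opening and the grip force at its end, in the units of the state.
- ctrl.read_state(): the state, without advancing time (a new reading comes with each control period).
- cams.get_image(name): name is "scene" or "top"; returns (picture, depth): 480x640x3 uint8, blue, green, red; 480x640 float32, mm along the optical axis (not along the pixel's ray), 0 where there is no reading.
- cams.calibration(name): a dict with "vertical_fov" (degrees; the focal length in pixels is half the picture's height over the tangent of half this angle, whatever the lens; pixels are square), "cx", "cy" (the principal point, pixels), "world_from_camera" (4x4, takes a point from camera to world coordinates). Camera axes: x right, y down, z forward; pixel columns grow to the right and rows downward; lengths in mm; the calibration is good to about 2 mm. A picture is of the moment at which its call begins. calibration takes no time and is no camera call.
- ctrl.close_job(): hands the job in; it is judged then, once.
The state is a dict: "time": time; "q": joint angles; "joint_velocities": joint speeds; "joint_torque": joint torques, N m; "eef_pos": TCP position; "tool_rot": TCP orientation; "ft_force": force on the tool from outside, world axes, zero at the start; "torque": the same for the moment, N m; "opening": finger opening in mm; "gripper_force": force on a finger pad.
Only numpy, scipy, OpenCV 4.12 (cv2) and the standard library are available. Lean on these libraries where they do the work, as an engineer would, in place of code of your own. Each camera call takes 0.05 s, during which the arm holds its last target. There are 200 camera calls.

### The job

Tip all five aluminium slugs from the scoop through the flared mouth into the black tumbler barrel and put the empty scoop back down upright on the bench. Then carry the two lids over as one by the threaded stem, outer lid still nested on the inner one, lower them gently until the inner lid sits flat on its seat in the mouth, and let go. Finally take the red outer lid by its grip collar, lift it straight up off the stem without disturbing the seated inner lid, and finish holding it still a few centimetres clear above the top of the stem, so that I can check the inner lid for a trapped slug; leave the tape measure and the safety glasses alone.

Things in the scene. Friction and masses are not known exactly. Their poses are not given: they have to be found in the camera images.
- barrel_seat (a point): Centre of the lid seat in the mouth of the barrel, z up: a fixed upright black rubber pot, 120 mm across, standing on the bench 108 mm below this point. The seat is a flat ring ledge, radius 40 to 47 mm. From 5 mm above it a 45 degree flare opens from radius 47 to 56 mm at the rim, 14 mm above the seat; it guides pieces and centres a lid. Below the seat: bore of radius 40 mm, 100 mm deep.
- inner_stem (a point): Grip point on the axis of the inner lid's threaded steel stem, a round rod of 15 mm diameter; z up along it. Stem top 12 mm above this point, underside of the inner lid 70 mm below it. While nested, the outer lid's collar ends 24 mm below this point, so 36 mm of stem stand free. Lifting by the stem carries both lids (about 0.3 kg): the outer lies loose on the inner one's hub.
- inner_plate (a point): Centre of the underside of the inner lid (grey disc, 91 mm in diameter, 10 mm thick, on it a steel hub of 60 mm diameter, top 16 mm above this point); z up along the stem. Seated, this point lies at the centre of the barrel's seat. At the start it is on the bench.
- outer_grip (a point): Centre of the outer lid's grip collar, z up. Red steel disc, 121 mm in diameter, 4 mm thick, with a dark knurled collar of 40 mm diameter: collar top 13 mm above this point, top of the disc 13 mm below, underside 17 mm below. A 24 mm hole through both holds the inner lid's stem. Nested, this point is 33 mm above the inner lid's underside and 49 mm below the stem's top.
- scoop_grip (a point): Grip point in the middle of the black handle bar of the aluminium hand scoop. Its x runs from the open mouth to the back wall, y across, z up. The bar is 16 mm wide across y, 18 mm high, and reaches 32 mm toward the mouth and 45 mm toward the back of this point. The front edge of the pan's floor is 67 mm toward the mouth and 75 mm below this point. Scoop with slugs about 0.24 kg.
- scoop_base (a point): Centre of the underside of the scoop's pan, 12 mm toward the mouth and 75 mm below the grip point; z up. Pan 110 mm long, 56 mm wide at the mouth, 76 mm at the back, walls up to 36 mm high, no lip at the mouth. The slugs begin to slide out when the mouth is tipped down 25 to 36 degrees; all have left by about 55 degrees.
- slug0_center (a point): Centre of one of the five loose aluminium slugs, cylinders 20 mm in diameter and 18 mm long, which start standing on end in the scoop.
- slug1_center (a point): Centre of one of the five loose aluminium slugs, cylinders 20 mm in diameter and 18 mm long, which start standing on end in the scoop.
- slug2_center (a point): Centre of one of the five loose aluminium slugs, cylinders 20 mm in diameter and 18 mm long, which start standing on end in the scoop.
- slug3_center (a point): Centre of one of the five loose aluminium slugs, cylinders 20 mm in diameter and 18 mm long, which start standing on end in the scoop.
- slug4_center (a point): Centre of one of the five loose aluminium slugs, cylinders 20 mm in diameter and 18 mm long, which start standing on end in the scoop.
- tape_measure: Yellow and black tape measure, 38x80x67 mm, loose bystander at the left; origin under its centre.
- safety_glasses: Safety glasses, 136x143x45 mm, loose bystander at the front edge in the middle; origin under their centre.

How it is judged (in metres and radians):
On the way, in this order (a step that is already met when the one before it is completed fails the run):
1. all five slugs lie in the barrel, below the seat (horizontal distance between each of slug0_center, slug1_center, slug2_center, slug3_center, slug4_center and barrel_seat below 0.042 m and z of each of slug0_center, slug1_center, slug2_center, slug3_center, slug4_center in the frame of barrel_seat below -0.012 m), for 0.2 s.
2. the scoop stands on the bench and the nested lids sit in the mouth: inner lid flat on its seat, outer lid still on it, stem let go (all of step 1 and height (world z) of scoop_base between -0.004 and 0.006 m and angle between each of scoop_base, inner_plate's own z axis and vertical below 0.06 rad and z of inner_plate in the frame of barrel_seat between -0.004 and 0.003 m and horizontal distance between inner_plate and barrel_seat below 0.006 m and z of outer_grip in the frame of inner_plate between 0.029 and 0.037 m and horizontal distance between outer_grip and inner_plate below 0.009 m and contact force between the fingers and inner_lid below 0.05 N), for 0.2 s.
At the end, for the whole second after the job is handed in: Five slugs in the barrel; scoop upright on the bench; inner lid flat on its seat (3 mm, 6 mm sideways, 0.06 rad), not touched by the fingers; outer lid held still in the fingers within 100 mm sideways of it, underside at least 10 mm above the stem (all of step 1 and height (world z) of scoop_base between -0.004 and 0.006 m and angle between each of scoop_base, inner_plate's own z axis and vertical below 0.06 rad and z of inner_plate in the frame of barrel_seat between -0.004 and 0.003 m and horizontal distance between inner_plate and barrel_seat below 0.006 m and contact force between the fingers and inner_lid below 0.05 N and z of outer_grip in the frame of inner_stem above 0.039 m and horizontal distance between outer_grip and inner_plate below 0.1 m and contact force between the fingers and outer_lid above 1 N and contact force between outer_lid and inner_lid below 0.01 N and linear speed of outer_lid below 0.02 m/s); the arm keeps its last pose, push and grip.
It fails at once if the outer lid comes off the inner lid while the inner lid is not seated in the barrel (also: the inner lid is pulled out of its seat when the outer one is lifted) ((z of outer_grip in the frame of inner_plate above 0.05 m or horizontal distance between outer_grip and inner_plate above 0.03 m) and not (z of inner_plate in the frame of barrel_seat below 0.006 m and horizontal distance between inner_plate and barrel_seat below 0.008 m and angle between inner_plate's own z axis and vertical below 0.1 rad)).
It fails at once if the lids are dropped: the inner lid is more than 20 mm above its seat's height and not held (z of inner_plate in the frame of barrel_seat above 0.02 m and contact force between the fingers and inner_lid below 0.02 N).
It fails at once if the tape measure or the safety glasses are pushed more than 30 mm (distance of any of tape_measure, safety_glasses from where it was at the start of the episode above 0.03 m).
It also fails if it takes over 72 s, if anything falls off the work surface, if the arm or the gripper's body presses on something with over 40 N, if the wrist force passes 120 N, or if a joint passes its speed limit or range.

## Working session

There is one attempt and no reset: what is moved stays moved. The work goes in short steps, Python scripts to look and compute and a shell command to move; the robot and the scene stay as the last step left them, time stands still between calls to the robot, and variables do not carry over. Pictures are saved under pics/ and viewed, at most 10 in all, crops included, and the job is handed in when it is done.

```bash
mkdir -p pics
cat > h.py <<'E'
import numpy as np, cv2
from rig import ctrl, cams
def grab(n,f=None):
    im,d=cams.get_image(n)
    if f: cv2.imwrite('pics/'+f+'.png',im); np.savez('pics/'+f+'.npz',d=d)
    return im,d
def cloud(n,d):
    c=cams.calibration(n); h,w=d.shape; f=h/2/np.tan(np.radians(c['vertical_fov'])/2)
    v,u=np.mgrid[:h,:w]; p=np.stack([(u-c['cx'])/f*d,(v-c['cy'])/f*d,d,np.ones_like(d)],-1)
    return (p@np.array(c['world_from_camera']).T)[...,:3]
E
python3 - <<'E'
from h import *
for n in('scene','top'):
    grab(n,n+'0'); c=cams.calibration(n); print(n,c['vertical_fov'],np.round(c['world_from_camera'],2).tolist())
print(ctrl.pinch_z, ctrl.read_state())
E
```

```text
scene 45.386161510489 [[-0.82, -0.33, 0.46, -121.33], [-0.57, 0.5, -0.66, 1003.46], [-0.01, -0.8, -0.6, 962.07], [0.0, 0.0, 0.0, 1.0]]
top 48.22758392324252 [[-0.02, -0.99, 0.15, 346.52], [-1.0, 0.02, -0.0, 44.8], [-0.0, -0.15, -0.99, 1344.1], [0.0, 0.0, 0.0, 1.0]]
18.8 {'time': 0.1, 'q': array([-7.51429441e+01,  1.18813364e+01,  8.83968844e+01, -1.85733157e-03,
        7.98438609e+01, -8.62248242e+00]), 'joint_velocities': array([-8.27113727e-02, -1.34832497e-01, -2.45459120e-01, -8.63212555e-05,
       -5.26012826e-02, -1.54355984e-01]), 'joint_torque': array([ 8.64890717e-04, -3.71863174e+01, -2.82291216e+01,  7.00562890e-02,
        3.11839627e-02, -6.68971779e-05]), 'eef_pos': array([ 228.88156506, -526.66224031,  204.38519833]), 'tool_rot': array([-1.79879024e+02, -1.64960076e-02,  2.34798504e+01]), 'ft_force': array([ 0.2246485 , -0.16991318,  0.13483763]), 'torque': array([ 0.03888504, -0.00315295,  0.00578578]), 'gripper_force': 0.0, 'opening': 94.28913066545013}
```

View pics/scene0.png

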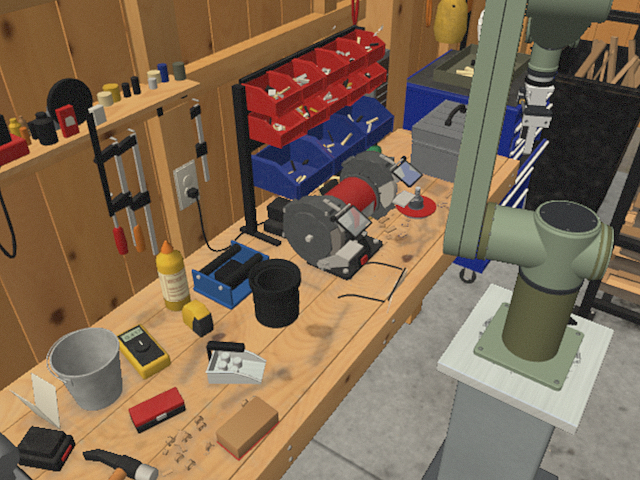

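View pics/top0.png

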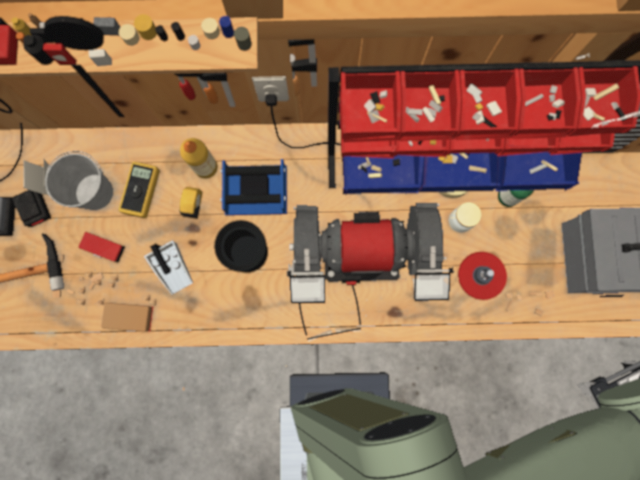

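Run:
```python
from h import *
t=cv2.imread('pics/top0.png'); s=cv2.imread('pics/scene0.png')
a=cv2.resize(t[225:305,130:210],(400,400),interpolation=cv2.INTER_CUBIC)
b=cv2.resize(s[325:405,190:270],(400,400),interpolation=cv2.INTER_CUBIC)
cv2.imwrite('pics/c1.png',np.hstack([a,b]))
P=cloud('top',np.load('pics/top0.npz')['d']); np.save('pics/P.npy',P)
S=cloud('scene',np.load('pics/scene0.npz')['d'])
def circ(m,P,zlo,zhi,nm):
    q=P[m]; q=q[(q[:,2]>zlo)&(q[:,2]<zhi)]
    if len(q)<6: print(nm,len(q));return
    c,r=cv2.minEnclosingCircle(q[:,:2].astype(np.float32)); print(nm,len(q),np.round(c),round(r,1),'z',np.round(np.percentile(q[:,2],[5,50,95]),1))
def box(x0,x1,y0,y1):
    m=np.zeros((480,640),bool); m[y0:y1,x0:x1]=1; return m
circ(box(205,275,212,280),P,112,130,'rim'); circ(box(205,275,212,280),P,-10,60,'bottom')
circ(box(452,515,245,305),P,10,35,'disc'); circ(box(452,515,245,305),P,38,60,'collar'); circ(box(452,515,245,305),P,66,95,'stemtop')
circ(box(395,445,175,225),S,10,35,'disc S'); circ(box(395,445,175,225),S,38,60,'collar S');circ(box(395,445,175,225),S,66,95,'stem S')
for m,p,nm in((box(140,200,235,300),P,'scT'),(box(200,270,335,390),S,'scS')):
    q=p[m]; q=q[q[:,2]>62]; r=cv2.minAreaRect(q[:,:2].astype(np.float32)); print(nm,'handle',len(q),r,np.percentile(q[:,2],[5,50,95]))
    q=p[m]; q=q[(q[:,2]>8)&(q[:,2]<50)]; print(cv2.minAreaRect(q[:,:2].astype(np.float32)))
# heights near path
for x0,x1,y0,y1,n in((285,445,200,310,'grinder'),(330,640,60,200,'bins'),(220,290,155,215,'blue'),(178,202,185,217,'tape'),(180,215,135,180,'bottle'),(295,365,290,340,'glasses'),(562,640,205,295,'toolbox')):
    q=P[y0:y1,x0:x1].reshape(-1,3); q=q[q[:,2]>15]; print(n,np.round(q.min(0)),np.round(q.max(0)))
```

```text
rim 853 [529. 239.] 60.5 z [113.1 119.5 124.6]
bottom 3314 [547. 258.] 124.3 z [-4.3  1.7 28.4]
disc 1684 [ 462. -343.] 67.3 z [15.7 20.5 25.6]
collar 150 [ 454. -344.] 21.1 z [39.8 45.8 52.2]
stemtop 43 [ 455. -346.] 8.2 z [69.9 80.  85.1]
disc S 518 [ 462. -423.] 144.7 z [15.  19.4 29.2]
collar S 75 [ 451. -343.] 22.1 z [38.6 44.3 57.3]
stem S 36 [ 454. -277.] 78.8 z [67.4 76.6 91.6]
scT handle 258 ((422.356689453125, 261.9007263183594), (456.53460693359375, 55.71883010864258), 63.78654861450195) [74.14716215 82.55499616 88.70514044]
((485.3092041015625, 433.78277587890625), (122.63706970214844, 142.08164978027344), 88.02631378173828)
scS handle 386 ((190.17758178710938, 697.2017822265625), (77.31369018554688, 870.2688598632812), 50.56366729736328) [68.22299316 80.87260715 86.62689489]
((523.8885498046875, 436.4951171875), (191.34344482421875, 101.74867248535156), 7.950918674468994)
grinder [ 347. -207.   15.] [ 654.  140. 1344.]
bins [ 347. -772.   15.] [ 930.   45. 1344.]
blue [347.  45.  15.] [ 751.  296. 1344.]
tape [347.  45.  15.] [ 692.  401. 1344.]
bottle [347.  45.  15.] [ 781.  373. 1344.]
glasses [310. -39.  15.] [ 426.  110. 1344.]
toolbox [ 347. -675.   15.] [ 589.   45. 1344.]
```

View pics/c1.png

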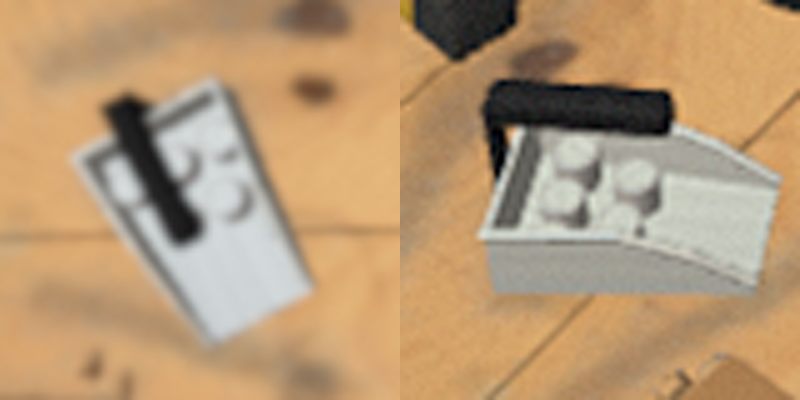

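```bash
cat >> h.py <<'E'
def ray(n,u,v,z):
    c=cams.calibration(n); f=240/np.tan(np.radians(c['vertical_fov'])/2); M=np.array(c['world_from_camera'])
    d=M[:3,:3]@np.array([(u-c['cx'])/f,(v-c['cy'])/f,1]); o=M[:3,3]; return o+d*(z-o[2])/d[2]
E
python3 - <<'E'
from h import *
print('handle T',[np.round(ray('top',130+a/5,225+b/5,84)) for a,b in((125,101),(187,237))])
print('handle S',[np.round(ray('scene',190+a/5,325+b/5,84)) for a,b in((88,92),(265,108))])
print('mouth', [np.round(ray('top',130+a/5,225+b/5,2)) for a,b in((210,345),(312,290))],'back',[np.round(ray('top',130+a/5,225+b/5,36)) for a,b in((75,157),(215,82))])
P=np.load('pics/P.npy'); d=np.load('pics/top0.npz')['d']
for x0,x1,y0,y1,n in((285,445,200,310,'grinder'),(330,640,60,200,'bins'),(220,290,155,215,'blue'),(178,202,185,217,'tape'),(180,215,135,180,'bottle'),(562,640,205,295,'toolbox'),(450,480,200,235,'jar')):
    m=(d[y0:y1,x0:x1]>0); q=P[y0:y1,x0:x1][m]; q=q[q[:,2]>15]; print(n,np.round(q.min(0)),np.round(q.max(0)))
E
```

```text
handle T [array([539., 445.,  84.]), array([474., 414.,  84.])]
handle S [array([539., 455.,  84.]), array([472., 421.,  84.])]
mouth [array([428., 425.,   2.]), array([454., 375.,   2.])] back [array([520., 484.,  36.]), array([555., 416.,  36.])]
grinder [ 379. -207.   15.] [654. 140. 255.]
bins [ 628. -772.   15.] [930.  26. 468.]
blue [621. 136.  15.] [751. 296.  82.]
tape [617. 352.  15.] [692. 401.  73.]
bottle [719. 314.  15.] [781. 373. 194.]
toolbox [ 400. -675.   15.] [ 589. -550.  200.]
jar [ 564. -331.   15.] [ 626. -270.   93.]
```

```bash
python3 -m crank '[[0,17,55,23,0],[0,34,110,46,0],[0,51,165,69,0],[0,68,220,92,0],[0,85,275,115,0]]'
python3 -m crank '[[0,17,55,0,0],[0,34,110,0,0],[0,51,165,0,0],[0,68,220,0,0],[0,85,275,0,0]]'
python3 -m crank '[[0,17,55,0,0],[0,34,110,0,0],[0,51,165,0,0],[0,68,220,0,0],[0,85,275,0,0]]'
python3 -m crank '[[0,17,55,0,0.061],[0,34,110,0,0.061],[0,45,146,-50,0.061],[0,45,146,-110,0.061],[0,45,146,-110,0.061]]'
```

```text
time: 0.72
eef_pos: [314.1, -250.4, 320.7]
tool_rot: [-180.0, -0.0, 23.4]
ft_force: [1.2, -0.2, -0.2]
opening: 94.0
gripper_force: 0.0
time: 1.35
eef_pos: [399.0, 24.5, 320.3]
tool_rot: [180.0, -0.0, 23.5]
ft_force: [1.4, 0.9, 0.5]
opening: 94.2
gripper_force: 0.0
time: 1.98
eef_pos: [484.1, 299.5, 319.9]
tool_rot: [180.0, 0.0, 23.5]
ft_force: [0.3, -0.9, -0.4]
opening: 93.9
gripper_force: 0.0
time: 2.6
eef_pos: [524.3, 441.0, 201.6]
tool_rot: [179.9, 1.0, 27.0]
ft_force: [-1.0, 0.2, -0.3]
opening: 93.8
gripper_force: 0.0
```

```bash
python3 -m crank '[[0,0,0,-55,0],[0,0,0,-110,0],[0,0,0,-154,0],[0,0,0,-154,0]]'
python3 - <<'E'
from h import *
i,d=grab('scene'); j,_=grab('top')
a=cv2.resize(i[310:410,180:280],(400,400),interpolation=cv2.INTER_CUBIC);b=cv2.resize(j[215:315,110:210],(400,400),interpolation=cv2.INTER_CUBIC)
cv2.imwrite('pics/c2.png',np.hstack([a,b]))
E
```

```text
time: 3.1
eef_pos: [527.7, 442.1, 54.8]
tool_rot: [180.0, 0.3, 26.9]
ft_force: [-0.0, 0.9, 0.1]
opening: 94.0
gripper_force: 0.0
```

View pics/c2.png

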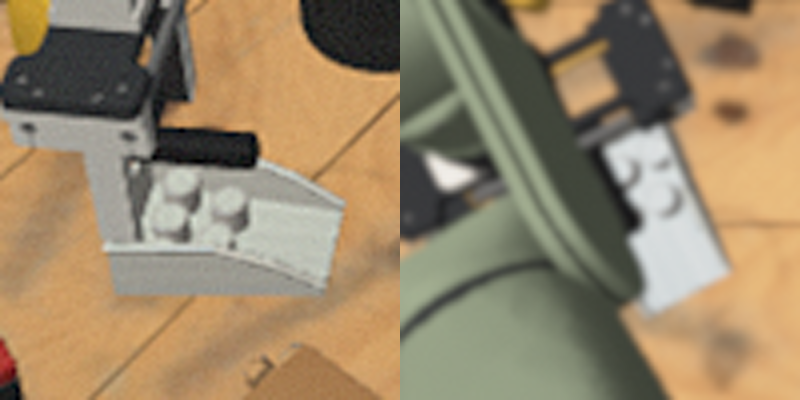

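The gripper straddles the rear of the bar (scene crop, finger at about (115,190), bar running to (255,148)), so I'll close and lift.

```bash
python3 -m crank '[[1,0,0,0,0],[1,0,0,0,0],[1,0,0,0,0],[1,0,0,0,0],[1,0,0,0,0]]' 60
python3 -m crank '[[1,0,0,0,0],[1,0,0,5,0],[1,0,0,20,0],[1,0,0,40,0],[1,0,0,40,0]]'
python3 - <<'E'
from h import *
i,d=grab('scene')
cv2.imwrite('pics/c3.png',cv2.resize(i[290:410,180:300],(480,480),interpolation=cv2.INTER_CUBIC))
E
```

```text
time: 3.82
eef_pos: [529.0, 443.6, 56.4]
tool_rot: [-180.0, 0.0, 27.0]
ft_force: [-0.5, -0.7, 0.1]
opening: 47.5
gripper_force: 0.0
time: 4.45
eef_pos: [531.1, 444.9, 100.0]
tool_rot: [-180.0, -0.4, 27.0]
ft_force: [-0.0, 0.2, -1.8]
opening: 14.8
gripper_force: 60.0
```

View pics/c3.png

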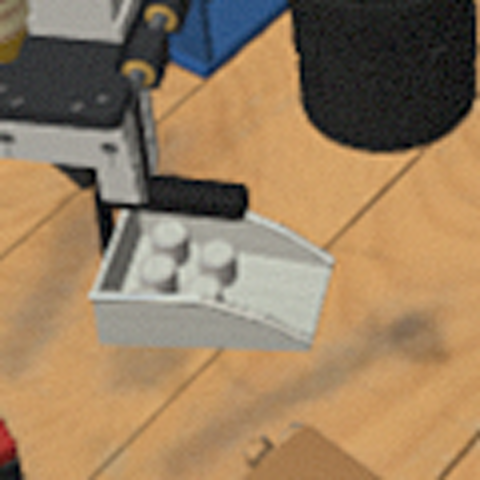

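```bash
python3 -m crank '[[1,0,0,20,0],[1,0,0,55,0],[1,0,0,95,0],[1,0,0,130,0],[1,0,0,150,0]]'
python3 -m crank '[[1,4,-15,0,0],[1,11,-45,0,0],[1,20,-80,0,0],[1,29,-115,0,0],[1,37,-150,0,0]]'
python3 -m crank '[[1,4,-18,0,0],[1,8,-32,0,0],[1,8,-32,-15,0],[1,8,-32,-26,0],[1,8,-32,-26,0]]'
python3 -m crank '[[1,0,0,0,0],[1,0,0,0,0]]' 20
python3 - <<'E'
from h import *
i,d=grab('scene')
cv2.imwrite('pics/c4.png',cv2.resize(i[200:350,200:350],(480,480),interpolation=cv2.INTER_CUBIC))
E
```

```text
time: 5.12
eef_pos: [529.8, 444.1, 249.8]
tool_rot: [-180.0, -0.2, 27.0]
ft_force: [0.2, -0.6, -2.0]
opening: 15.0
gripper_force: 60.0
time: 5.75
eef_pos: [565.0, 290.8, 243.5]
tool_rot: [-180.0, 0.3, 26.9]
ft_force: [0.3, -0.3, -2.7]
opening: 14.8
gripper_force: 60.0
time: 6.38
eef_pos: [572.4, 262.2, 217.9]
tool_rot: [-179.9, 0.3, 27.1]
ft_force: [-0.3, 0.9, -2.4]
opening: 15.0
gripper_force: 60.0
time: 6.62
eef_pos: [574.4, 262.2, 221.1]
tool_rot: [180.0, -0.1, 27.0]
ft_force: [-0.2, 0.1, -1.6]
opening: 15.8
gripper_force: 19.7
```

View pics/c4.png

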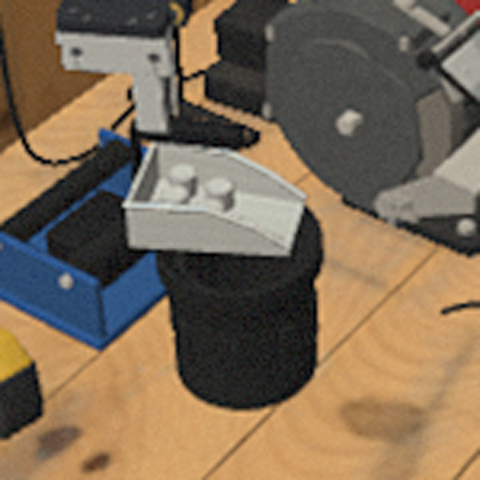

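```bash
cat > tilt.py <<'E'
from h import *
i,d=grab('scene'); P=cloud('scene',d)
hsv=cv2.cvtColor(i,cv2.COLOR_BGR2HSV)
m=(d>0)&(hsv[...,1]<50)&(hsv[...,2]>110)&(P[...,2]>100)&(P[...,2]<260)&(np.hypot(P[...,0]-540,P[...,1]-245)<110)
m=cv2.erode(m.astype(np.uint8),np.ones((2,2)))>0
q=P[m]; s=(q-[529,239,0])@[.891,.454,0]; z=q[:,2]; n=(q-[529,239,0])@[-.454,.891,0]
print('pts',len(q),'s',np.round(np.percentile(s,[2,50,98])),'z',np.round(np.percentile(z,[2,50,98])))
w=n>np.percentile(n,70)   # left side wall, facing camera: lower edge gives tilt
b=[(c,np.percentile(z[w&(abs(s-c)<6)],3)) for c in range(-60,100,12) if (w&(abs(s-c)<6)).sum()>8]
print(np.round(b).astype(int).tolist())
E
python3 tilt.py
python3 -m crank '[[1,0,0,0,0],[1,0,0,0,0]]' 10; python3 tilt.py
python3 -m crank '[[1,0,0,0,0],[1,0,0,0,0]]' 7; python3 tilt.py
```

```text
pts 1397 s [-39.  17.  63.] z [141. 159. 248.]
[[-24, 144], [-12, 144], [0, 144], [12, 143], [24, 144], [36, 146], [48, 146], [60, 145]]
time: 6.98
eef_pos: [574.2, 261.6, 220.6]
tool_rot: [180.0, -0.0, 27.0]
ft_force: [0.9, 0.3, -2.3]
opening: 16.0
gripper_force: 10.0
pts 1387 s [-39.  17.  63.] z [140. 158. 245.]
[[-24, 143], [-12, 143], [0, 142], [12, 144], [24, 144], [36, 144], [48, 143], [60, 144]]
time: 7.28
eef_pos: [574.1, 261.6, 220.4]
tool_rot: [-180.0, 0.0, 27.0]
ft_force: [-0.1, 0.2, -2.8]
opening: 15.6
gripper_force: 7.0
pts 1390 s [-38.  17.  63.] z [139. 158. 248.]
[[-12, 146], [0, 142], [12, 143], [24, 143], [36, 144], [48, 143], [60, 146]]
```

```bash
python3 -m crank '[[1,0,0,0,0],[1,0,0,0,0]]' 5; python3 tilt.py
python3 -m crank '[[1,0,0,0,0]]' 4; python3 tilt.py
```

```text
time: 7.58
eef_pos: [574.1, 261.6, 220.4]
tool_rot: [-180.0, -0.0, 27.0]
ft_force: [0.0, -0.2, -2.8]
opening: 15.8
gripper_force: 5.0
pts 1376 s [-26.  27.  73.] z [127. 153. 247.]
[[-12, 134], [0, 137], [12, 134], [24, 138], [36, 139], [48, 141], [60, 144], [72, 146]]
time: 7.75
eef_pos: [574.1, 261.6, 220.4]
tool_rot: [180.0, 0.0, 27.0]
ft_force: [0.5, -0.7, -2.5]
opening: 16.4
gripper_force: 4.0
pts 1380 s [-24.  29.  74.] z [126. 152. 246.]
[[-12, 131], [0, 135], [12, 136], [24, 138], [36, 138], [48, 142], [60, 144], [72, 146]]
```

```bash
python3 -m crank '[[1,0,0,0,0],[1,0,0,0,0],[1,0,0,0,0]]' 4; python3 tilt.py
python3 -m crank '[[1,0,0,0,0],[1,0,0,0,0]]' 3; python3 tilt.py
```

```text
time: 8.18
eef_pos: [574.1, 261.6, 220.5]
tool_rot: [-180.0, 0.0, 27.0]
ft_force: [-0.1, -1.0, -2.5]
opening: 16.0
gripper_force: 4.0
pts 1381 s [-24.  30.  74.] z [126. 153. 247.]
[[-12, 131], [0, 135], [12, 135], [24, 137], [36, 139], [48, 142], [60, 143], [72, 145]]
time: 8.48
eef_pos: [574.1, 261.6, 220.4]
tool_rot: [-180.0, 0.0, 27.0]
ft_force: [-0.2, -0.3, -2.1]
opening: 15.8
gripper_force: 3.0
pts 1416 s [-17.  34.  79.] z [121. 151. 247.]
[[0, 127], [12, 132], [24, 135], [36, 137], [48, 139], [60, 142], [72, 145], [84, 146]]
```

```bash
python3 -m crank '[[1,0,0,25,0],[1,0,0,35,0],[1,0,0,25,0],[1,0,0,12,0],[1,0,0,0,0]]'; python3 tilt.py
python3 - <<'E'
from h import *
i,d=grab('scene')
cv2.imwrite('pics/c5.png',cv2.resize(i[200:330,220:350],(520,520),interpolation=cv2.INTER_CUBIC))
E
```

```text
time: 9.15
eef_pos: [572.8, 261.2, 217.5]
tool_rot: [-180.0, 0.2, 27.0]
ft_force: [0.2, -0.7, -2.3]
opening: 16.0
gripper_force: 3.0
pts 1387 s [-8. 40. 84.] z [112. 147. 247.]
[[0, 119], [12, 123], [24, 127], [36, 130], [48, 135], [60, 137], [72, 142], [84, 147]]
```

View pics/c5.png

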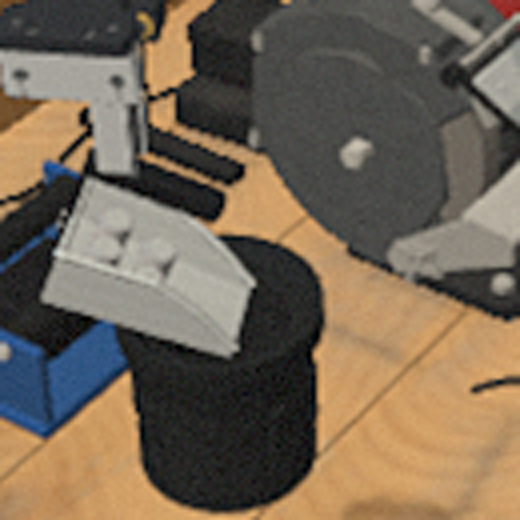

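Run:
```python
from h import *
for z in (110,122,135): print(z,np.round(ray('scene',278.75,288.75,z)),np.round(ray('scene',220+250/4,200+285/4,z)))
d=np.load('pics/scene0.npz')['d']
i,d=grab('scene');P=cloud('scene',d)
for u,v in((277,287),(279,286),(275,285),(281,272)): print(np.round(P[v,u]))
S=cloud('scene',np.load('pics/scene0.npz')['d'])
q=S[255:330,245:305].reshape(-1,3); q=q[(q[:,2]>116)&(q[:,2]<130)]; print(cv2.minEnclosingCircle(q[:,:2].astype(np.float32)))
```

```text
110 [502. 260. 110.] [532. 207. 110.]
122 [493. 271. 122.] [523. 218. 122.]
135 [484. 282. 135.] [513. 230. 135.]
[507. 260. 113.]
[502. 258. 116.]
[512. 261. 117.]
[532. 212. 112.]
((528.6583862304688, 237.8077392578125), 63.613285064697266)
```

```bash
python3 -m crank '[[1,0,0,0,0],[1,-18,-9,3,0],[1,-32,-16,6,0],[1,-42,-21,10,0],[1,-51,-26,12,0]]' 10; python3 tilt.py
python3 -m crank '[[1,0,0,0,0],[1,10,5,0,0],[1,22,11,0,0],[1,22,11,0,0]]'; python3 tilt.py
```

```text
time: 9.93
eef_pos: [524.3, 235.6, 234.7]
tool_rot: [179.9, -0.3, 27.0]
ft_force: [2.3, 1.1, 4.2]
opening: 15.9
gripper_force: 10.0
pts 1297 s [-38.  -0.  41.] z [120. 165. 248.]
[[-24, 136], [-12, 138], [0, 147], [12, 154], [24, 161], [36, 167], [48, 173]]
time: 10.48
eef_pos: [545.2, 247.0, 230.5]
tool_rot: [-180.0, 0.2, 27.0]
ft_force: [-0.6, -0.3, -2.4]
opening: 15.6
gripper_force: 10.0
pts 1387 s [-30.  22.  65.] z [116. 156. 247.]
[[-12, 123], [0, 134], [12, 135], [24, 142], [36, 149], [48, 155], [60, 163], [72, 167]]
```

```bash
python3 -m crank '[[1,9,5,-8,0],[1,9,5,-17,0],[1,-10,-5,-17,0],[1,-22,-11,-15,0],[1,-32,-16,-12,0]]' ; python3 -m crank '[[1,-8,-4,3,0],[1,-16,-8,5,0],[1,-24,-12,7,0],[1,-24,-12,7,0]]'; python3 tilt.py
python3 -m crank '[[1,12,6,0,0],[1,25,13,0,0],[1,38,19,0,0],[1,38,19,0,0]]'; python3 tilt.py
```

```text
time: 11.15
eef_pos: [512.4, 230.3, 220.4]
tool_rot: [-180.0, -0.0, 27.0]
ft_force: [1.9, 0.3, -1.5]
opening: 15.4
gripper_force: 10.0
time: 11.65
eef_pos: [489.1, 218.4, 228.3]
tool_rot: [180.0, -0.1, 27.0]
ft_force: [1.5, 0.1, 0.5]
opening: 15.6
gripper_force: 10.0
pts 1129 s [-50.  -5.  29.] z [113. 173. 250.]
[[-24, 125], [-12, 146], [0, 150], [12, 162], [24, 177]]
time: 12.2
eef_pos: [528.0, 238.1, 226.7]
tool_rot: [-180.0, 0.1, 27.0]
ft_force: [-0.3, 0.4, -1.3]
opening: 15.7
gripper_force: 10.0
pts 1197 s [-6. 32. 68.] z [110. 165. 249.]
[[12, 133], [24, 138], [36, 141], [48, 160], [60, 170], [72, 182]]
```

```bash
python3 -m crank '[[1,-15,-8,0,0],[1,-30,-15,0,0],[1,-42,-21,0,0],[1,-53,-27,0,0],[1,-53,-27,0,0]]'
python3 -m crank '[[1,15,8,0,0],[1,30,15,0,0],[1,50,25,0,0],[1,50,25,6,0],[1,50,25,0,0]]'; python3 tilt.py
python3 - <<'E'
from h import *
i,d=grab('scene'); j,_=grab('top')
cv2.imwrite('pics/c6.png',np.hstack([cv2.resize(i[200:330,220:350],(400,400),interpolation=cv2.INTER_CUBIC),cv2.resize(j[190:290,190:290],(400,400),interpolation=cv2.INTER_CUBIC)]))
E
```

```text
time: 12.88
eef_pos: [473.8, 210.3, 228.2]
tool_rot: [180.0, -0.1, 27.0]
ft_force: [-0.8, -0.9, 1.3]
opening: 15.7
gripper_force: 10.0
time: 13.5
eef_pos: [524.5, 235.7, 228.3]
tool_rot: [180.0, -0.1, 27.0]
ft_force: [-0.1, 0.3, -0.9]
opening: 15.9
gripper_force: 10.0
pts 1150 s [-10.  32.  67.] z [113. 170. 250.]
[[12, 130], [24, 140], [36, 149], [48, 162], [60, 178]]
```

View pics/c6.png

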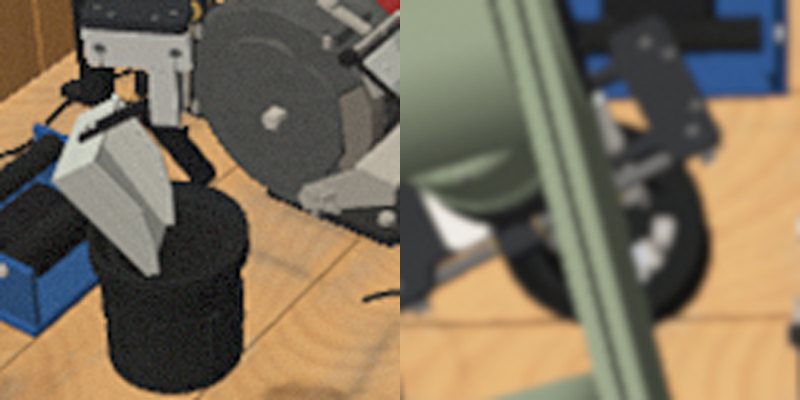

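```bash
python3 -m crank '[[1,12,6,0,0],[1,24,12,0,0],[1,36,18,0,0],[1,48,24,0,0],[1,60,30,0,0]]'; python3 tilt.py
python3 -m crank '[[1,10,5,0,0],[1,18,9,0,0],[1,18,9,0,0]]'; python3 tilt.py
```

```text
time: 14.28
eef_pos: [584.9, 266.0, 227.2]
tool_rot: [-180.0, 0.0, 27.0]
ft_force: [-0.8, -0.8, -0.8]
opening: 15.4
gripper_force: 10.0
pts 1340 s [ 26.  66. 108.] z [112. 152. 248.]
[[36, 130], [48, 130], [60, 133], [72, 140], [84, 147], [96, 153]]
time: 14.7
eef_pos: [602.8, 274.9, 227.6]
tool_rot: [180.0, -0.0, 27.0]
ft_force: [0.1, 0.1, -0.1]
opening: 15.8
gripper_force: 10.0
pts 1267 s [ 33.  76. 114.] z [118. 150. 249.]
[[48, 127], [60, 130], [72, 136], [84, 140], [96, 145]]
```

```bash
python3 -m crank '[[1,0,0,30,0],[1,0,0,60,0],[1,-20,45,60,0],[1,-37,95,60,0],[1,-55,130,40,0]]'
python3 -m crank '[[1,-10,20,-20,0],[1,-18,39,-60,0],[1,-18,39,-110,0],[1,-18,39,-135,0],[1,-18,39,-145,0]]'
python3 - <<'E'
from h import *
i,d=grab('top'); P=cloud('top',d)
m=(d>0)&(np.hypot(P[...,0]-529,P[...,1]-239)<38)
z=P[...,2][m]; print('barrel z',np.round(np.percentile(z,[1,50,90,99]),0), (m&(P[...,2]>100)).sum(), m.sum())
g=m&(cv2.cvtColor(i,cv2.COLOR_BGR2GRAY)>70); n,l,st,c=cv2.connectedComponentsWithStats(g.astype(np.uint8)); print([(np.round(P[...,2][l==k].mean()),int(st[k,4])) for k in range(1,n)])
cv2.imwrite('pics/bar.png',np.hstack([cv2.resize(i[215:275,212:272],(400,400),interpolation=cv2.INTER_CUBIC),cv2.resize(grab('scene')[0][310:420,180:290],(400,400),interpolation=cv2.INTER_CUBIC)]))
E
```

```text
time: 15.38
eef_pos: [547.3, 407.0, 269.9]
tool_rot: [-180.0, -0.3, 27.0]
ft_force: [1.2, 0.3, -2.3]
opening: 15.5
gripper_force: 10.0
time: 16.0
eef_pos: [527.6, 441.9, 118.9]
tool_rot: [179.9, 0.3, 26.9]
ft_force: [-0.8, -0.1, -1.8]
opening: 15.7
gripper_force: 10.0
barrel z [ 2. 10. 31. 42.] 0 534
[(np.float64(24.0), 235)]
```

View pics/bar.png

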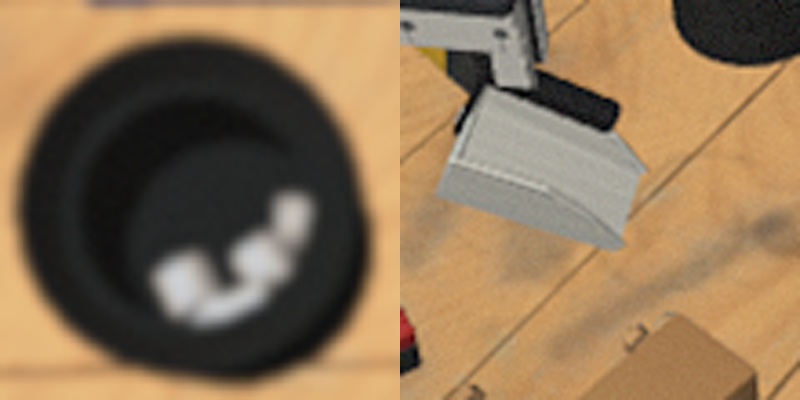

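```bash
python3 -m crank '[[1,0,0,-10,0],[1,0,0,-22,0],[1,0,0,-32,0]]' 6; python3 -m crank '[[1,0,0,-5,0],[1,0,0,-10,0],[1,0,0,-14,0],[1,0,0,-14,0]]'
cat > sc.py <<'E'
from h import *
i,d=grab('scene'); P=cloud('scene',d)
hsv=cv2.cvtColor(i,cv2.COLOR_BGR2HSV)
s=(P-[500,429,0])@np.array([.891,.454,0]); n=(P-[500,429,0])@np.array([-.454,.891,0])
m=(d>0)&(hsv[...,1]<50)&(hsv[...,2]>90)&(abs(s)<110)&(abs(n)<60)&(P[...,2]<90)
m=cv2.erode(m.astype(np.uint8),np.ones((2,2)))>0
S,N,Z=s[m],n[m],P[...,2][m]; w=N>np.percentile(N,75)
print(m.sum(),'s',np.round(np.percentile(S,[2,98])),[(c,int(np.percentile(Z[abs(S-c)<6],4)),int(np.percentile(Z[abs(S-c)<6],50)),int(np.percentile(Z[abs(S-c)<6],97))) for c in range(-70,80,14) if (abs(S-c)<6).sum()>8])
E
python3 sc.py
```

```text
time: 16.48
eef_pos: [536.0, 446.0, 96.9]
tool_rot: [180.0, -1.0, 27.0]
ft_force: [5.5, 0.3, 8.2]
opening: 15.7
gripper_force: 6.1
time: 16.98
eef_pos: [530.6, 444.4, 78.5]
tool_rot: [-180.0, -0.2, 27.0]
ft_force: [0.8, -0.1, 0.2]
opening: 15.7
gripper_force: 6.0
1527 s [-25.  79.] [(-28, 0, 3, 12), (-14, 0, 3, 21), (0, 0, 5, 28), (14, 0, 7, 35), (28, 1, 10, 40), (42, 1, 8, 40), (56, 2, 9, 39), (70, 3, 8, 40)]
```

```bash
python3 -m crank '[[1,0,0,-3,0],[0.6,0,0,-3,0],[0.3,0,0,-3,0],[0,0,0,-3,0],[0,0,0,10,0]]'; python3 -m crank '[[0,0,0,40,0],[0,0,0,100,0],[0,0,-30,160,0],[0,-5,-75,205,0],[0,-10,-125,205,0]]'; python3 sc.py
python3 - <<'E'
from h import *
i,d=grab('top')
t=cv2.imread('pics/top0.png')
cv2.imwrite('pics/c7.png',np.hstack([cv2.resize(i[180:310,130:260],(400,400),interpolation=cv2.INTER_CUBIC),cv2.resize(grab('scene')[0][290:410,180:300],(400,400),interpolation=cv2.INTER_CUBIC)]))
E
```

```text
time: 17.65
eef_pos: [527.7, 442.7, 84.9]
tool_rot: [180.0, 0.2, 27.0]
ft_force: [0.1, -0.7, 0.5]
opening: 52.5
gripper_force: 0.0
time: 18.27
eef_pos: [521.4, 319.1, 298.5]
tool_rot: [180.0, -0.7, 27.1]
ft_force: [-0.0, -0.7, -0.1]
opening: 94.1
gripper_force: 0.0
1570 s [-29.  75.] [(-28, 0, 2, 14), (-14, -1, 3, 23), (0, -1, 6, 29), (14, 0, 6, 35), (28, -1, 5, 37), (42, 0, 5, 36), (56, 0, 6, 37), (70, 0, 14, 39)]
```

```bash
python3 -m crank '[[0,-6,-60,10,0.18],[0,-12,-120,20,0.36],[0,-18,-180,20,0.54],[0,-24,-240,20,0.72],[0,-30,-300,20,0.90]]'; python3 -m crank '[[0,-6,-60,0,0.18],[0,-12,-120,0,0.2],[0,-18,-180,0,0.2],[0,-24,-240,0,0.2],[0,-30,-300,0,0.2]]'; python3 -m crank '[[0,-4,-40,-40,0],[0,-5,-64,-95,0],[0,-5,-64,-150,0],[0,-5,-64,-150,0]]'
python3 - <<'E'
from h import *
print(ctrl.read_state()['eef_pos'],ctrl.read_state()['tool_rot'])
i,d=grab('scene'); P=cloud('scene',d); h=cv2.cvtColor(i,cv2.COLOR_BGR2HSV)
m=(d>0)&(h[...,1]>150)&((h[...,0]<8)|(h[...,0]>172))&(P[...,2]>8)&(P[...,2]<35)&(np.hypot(P[...,0]-454,P[...,1]+345)<90)
q=P[m]; print(len(q),cv2.minEnclosingCircle(q[:,:2].astype(np.float32)))
t=cv2.imread('pics/scene0.png').astype(int); df=(abs(i.astype(int)-t).max(2)>60)
df[:, 330:]=0; n,l,st,c=cv2.connectedComponentsWithStats(df.astype(np.uint8)); print([(np.round(c[k]).tolist(),int(st[k,4])) for k in range(1,n) if st[k,4]>12])
E
```

```text
time: 19.05
eef_pos: [491.2, 32.9, 311.6]
tool_rot: [180.0, -0.0, 76.4]
ft_force: [0.9, -0.4, -0.1]
opening: 94.1
gripper_force: 0.0
time: 19.68
eef_pos: [461.7, -267.8, 311.6]
tool_rot: [180.0, -0.0, 87.5]
ft_force: [0.6, 1.1, -1.4]
opening: 93.7
gripper_force: 0.0
time: 20.18
eef_pos: [453.6, -327.0, 156.0]
tool_rot: [-179.5, -0.5, 87.5]
ft_force: [-1.2, 0.6, -0.6]
opening: 94.0
gripper_force: 0.0
[ 453.5847611  -327.04670625  155.99701031] [-179.48727757   -0.50165238   87.46753717]
379 ((451.5298156738281, -343.65582275390625), 64.77745819091797)
[([201.0, 355.0], 472), ([250.0, 361.0], 430), ([213.0, 361.0], 96), ([227.0, 360.0], 23), ([239.0, 364.0], 25), ([225.0, 368.0], 20)]
```

```bash
python3 -m crank '[[0,0,0,-50,0],[0,0,0,-90,0],[0,0,0,-107,0],[0.5,0,0,-107,0],[1,0,0,-107,0]]' 40; python3 -m crank '[[1,0,0,0,0],[1,0,0,0,0],[1,0,0,0,0],[1,0,0,3,0],[1,0,0,10,0]]'
python3 - <<'E'
from h import *
i,d=grab('top'); P=cloud('top',d); h=cv2.cvtColor(i,cv2.COLOR_BGR2HSV)
m=(d>0)&(h[...,1]>150)&((h[...,0]<8)|(h[...,0]>172))&(P[...,2]>8)&(P[...,2]<60)&(np.hypot(P[...,0]-454,P[...,1]+345)<90)
q=P[m]; print(len(q),np.round(q[:,2].mean()))
E
```

```text
time: 20.85
eef_pos: [458.0, -332.0, 57.2]
tool_rot: [179.8, 0.2, 87.5]
ft_force: [-1.0, -0.1, 0.6]
opening: 77.3
gripper_force: 0.0
time: 21.48
eef_pos: [455.8, -330.2, 64.5]
tool_rot: [-180.0, -0.0, 87.4]
ft_force: [-0.2, 0.3, 1.0]
opening: 27.4
gripper_force: 0.0
478 20.0
```

```bash
python3 -m crank '[[0.3,0,0,0,0],[0.3,0,0,0,0],[0.3,-1,-8,-6,0],[0.3,-1,-14.5,-11,0],[0.3,-1,-14.5,-11,0]]'; python3 -m crank '[[1,0,0,0,0],[1,0,0,0,0],[1,0,0,0,0],[1,0,0,0,0],[1,0,0,0,0]]' 40;  python3 -m crank '[[1,0,0,0,0],[1,0,0,0,0],[1,0,0,3,0],[1,0,0,8,0],[1,0,0,8,0]]'
python3 - <<'E'
from h import *
i,d=grab('top'); P=cloud('top',d); h=cv2.cvtColor(i,cv2.COLOR_BGR2HSV)
m=(d>0)&(h[...,1]>150)&((h[...,0]<8)|(h[...,0]>172))&(P[...,2]>8)&(P[...,2]<60)&(np.hypot(P[...,0]-454,P[...,1]+345)<90)
q=P[m]; print(len(q),np.round(q[:,2].mean()))
E
```

```text
time: 22.15
eef_pos: [454.6, -345.2, 52.6]
tool_rot: [-179.9, -0.1, 87.4]
ft_force: [0.2, 0.7, -0.0]
opening: 65.4
gripper_force: 0.0
time: 22.78
eef_pos: [455.6, -345.0, 53.7]
tool_rot: [179.9, 0.0, 87.4]
ft_force: [1.6, -0.9, -0.3]
opening: 19.2
gripper_force: 0.6
time: 23.4
eef_pos: [455.1, -345.0, 61.7]
tool_rot: [180.0, 0.0, 87.5]
ft_force: [-0.5, 0.2, -3.1]
opening: 13.9
gripper_force: 40.0
623 28.0
```

```bash
python3 -m crank '[[1,0,0,15,0],[1,0,0,50,0],[1,0,0,95,0],[1,0,0,140,0],[1,0,0,185,0]]'; python3 -m crank '[[1,0,5,40,0],[1,0,20,75,0],[1,0,50,95,0],[1,0,92,100,0],[1,0,137,100,0]]'; python3 -m crank '[[1,0,47,0,0],[1,0,94,0,0],[1,0,141,0,0],[1,0,188,0,0],[1,0,235,0,0]]';  python3 -m crank '[[1,10,47,0,0],[1,25,94,0,0],[1,45,135,0,0],[1,60,165,0,0],[1,70,180,0,0]]'; python3 -m crank '[[1,0,10,0,0],[1,0,15,0,0],[1,0,15,0,0],[1,0,15,0,0]]'
```

```text
time: 24.08
eef_pos: [455.0, -344.8, 249.0]
tool_rot: [180.0, 0.0, 87.5]
ft_force: [-0.5, 0.3, -2.9]
opening: 14.2
gripper_force: 40.0
time: 24.7
eef_pos: [455.1, -207.0, 348.4]
tool_rot: [179.9, 0.1, 87.4]
ft_force: [1.3, 0.5, -2.9]
opening: 14.1
gripper_force: 40.0
time: 25.32
eef_pos: [454.6, 28.6, 347.6]
tool_rot: [179.9, 0.0, 87.4]
ft_force: [1.5, 0.9, -3.5]
opening: 14.3
gripper_force: 40.0
time: 25.95
eef_pos: [525.2, 208.5, 347.0]
tool_rot: [180.0, 0.0, 87.6]
ft_force: [-0.3, 0.2, -2.9]
opening: 14.2
gripper_force: 40.0
time: 26.45
eef_pos: [525.0, 221.3, 346.7]
tool_rot: [180.0, 0.0, 87.4]
ft_force: [0.4, -0.7, -3.3]
opening: 14.1
gripper_force: 40.0
```

```bash
python3 -m crank '[[1,2,8,-40,0],[1,4,17,-85,0],[1,4,17,-120,0],[1,4,17,-147,0],[1,4,17,-147,0]]'; python3 -m crank '[[1,0,0,0,0]]'
python3 - <<'E'
from h import *
i0,d0=cv2.imread('pics/scene0.png'),np.load('pics/scene0.npz')['d']
i,d=grab('scene'); P=cloud('scene',d); h=cv2.cvtColor(i,cv2.COLOR_BGR2HSV)
m=(d>0)&(h[...,1]>130)&((h[...,0]<8)|(h[...,0]>172))&(np.hypot(P[...,0]-529,P[...,1]-239)<90)
q=P[m]; z=np.median(q[:,2]); q=q[abs(q[:,2]-z)<6]; print(len(q),z,cv2.minEnclosingCircle(q[:,:2].astype(np.float32)), cv2.fitEllipse(cv2.convexHull(q[:,:2].astype(np.float32))))
cv2.imwrite('pics/c8.png',cv2.resize(i[200:330,220:350],(520,520),interpolation=cv2.INTER_CUBIC))
E
```

```text
time: 27.08
eef_pos: [527.0, 237.9, 196.7]
tool_rot: [-179.6, 0.1, 87.4]
ft_force: [-0.5, 0.1, -2.8]
opening: 14.5
gripper_force: 40.0
time: 27.2
eef_pos: [530.1, 239.0, 201.0]
tool_rot: [179.9, -0.0, 87.4]
ft_force: [0.7, -0.4, -2.4]
opening: 14.2
gripper_force: 40.0
1073 167.01312445952658 ((525.9845581054688, 236.9603729248047), 62.95734405517578) ((525.6458129882812, 236.31643676757812), (119.27217102050781, 125.47506713867188), 30.254091262817383)
```

View pics/c8.png

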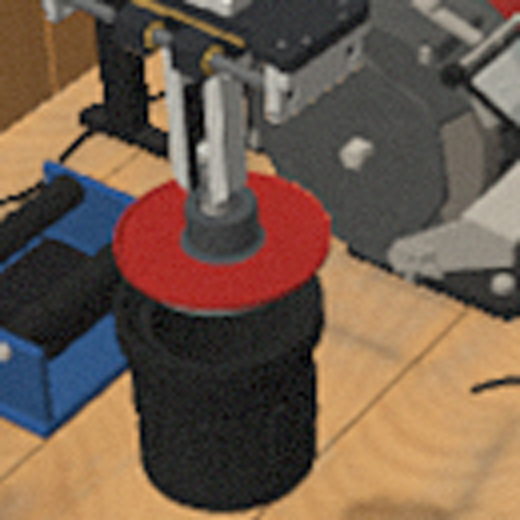

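The lid pair hangs level, its red disc centred at about (222,240) over the barrel mouth at about (220,330) in the crop; lowering now.

```bash
python3 -m crank '[[1,1,0,-10,0],[1,1,0,-20,0],[1,1,0,-27,0],[1,1,0,-31,0],[1,1,0,-33,0]]'; python3 -m crank '[[1,0,0,-1,0],[1,0,0,-2,0],[1,0,0,-3,0],[1,0,0,-4,0],[1,0,0,-4,0]]'
```

```text
time: 27.88
eef_pos: [530.0, 239.1, 166.1]
tool_rot: [-180.0, 0.0, 87.5]
ft_force: [-0.0, 0.4, -2.2]
opening: 14.6
gripper_force: 40.0
time: 28.5
eef_pos: [530.1, 239.0, 162.4]
tool_rot: [-180.0, 0.0, 87.5]
ft_force: [0.8, 1.0, -3.0]
opening: 14.2
gripper_force: 40.0
```

```bash
python3 -m crank '[[1,0,0,-1,0],[1,0,0,-1,0]]';python3 -m crank '[[1,0,0,-1,0],[1,0,0,-1,0]]';python3 -m crank '[[1,0,0,-1,0],[1,0,0,-1,0]]'
```

```text
time: 28.75
eef_pos: [530.3, 239.1, 161.6]
tool_rot: [180.0, -0.0, 87.5]
ft_force: [0.5, -0.3, -2.1]
opening: 14.2
gripper_force: 40.0
time: 29.0
eef_pos: [530.4, 239.1, 161.6]
tool_rot: [180.0, -0.0, 87.5]
ft_force: [-3.1, -1.1, 4.7]
opening: 14.3
gripper_force: 40.0
time: 29.25
eef_pos: [530.4, 239.1, 161.6]
tool_rot: [179.9, -0.0, 87.5]
ft_force: [-4.3, -0.7, 8.8]
opening: 14.2
gripper_force: 40.0
```

```bash
python3 -m crank '[[1,0,0,1,0],[1,-0.5,0,1,0]]' 5; python3 -m crank '[[0.7,0,0,0,0],[0.4,0,0,0,0],[0.3,0,0,0,0],[0.3,0,0,0,0],[0.3,0,0,0,0]]'; python3 -m crank '[[0.3,0,0,0,0],[0.3,0,0,0,0],[0.3,0,0,0,0]]'
python3 - <<'E'
from h import *
i,d=grab('scene'); P=cloud('scene',d); h=cv2.cvtColor(i,cv2.COLOR_BGR2HSV)
m=(d>0)&(h[...,1]>130)&((h[...,0]<8)|(h[...,0]>172))&(np.hypot(P[...,0]-529,P[...,1]-239)<90)
q=P[m]; z=np.median(q[:,2]); q=q[abs(q[:,2]-z)<8]
A=np.c_[q[:,:2]-q[:,:2].mean(0),np.ones(len(q))]; print(len(q),z,cv2.minEnclosingCircle(q[:,:2].astype(np.float32)),'slopes',np.linalg.lstsq(A,q[:,2],rcond=None)[0])
E
```

```text
time: 29.5
eef_pos: [530.4, 239.2, 161.5]
tool_rot: [179.9, -0.0, 87.5]
ft_force: [-0.5, -0.6, 5.6]
opening: 14.7
gripper_force: 5.0
time: 30.12
eef_pos: [529.6, 239.1, 160.3]
tool_rot: [-180.0, 0.0, 87.5]
ft_force: [0.1, -0.3, -0.7]
opening: 61.7
gripper_force: 0.0
time: 30.5
eef_pos: [529.6, 239.1, 160.5]
tool_rot: [-180.0, -0.0, 87.5]
ft_force: [0.3, -0.6, -0.3]
opening: 65.6
gripper_force: 0.0
1030 127.49349156000017 ((526.5801391601562, 236.54623413085938), 62.78620910644531) slopes [-1.60985050e-03 -1.43802743e-03  1.27527794e+02]
```

```bash
python3 -m crank '[[0.3,0,0,-10,0],[0.3,0,0,-20,0],[0.3,0,0,-28,0],[0.3,0,0,-29,0],[0.3,0,0,-29,0]]'; python3 -m crank '[[0.6,0,0,0,0],[0.6,0,0,0,0],[1,0,0,0,0],[1,0,0,0,0],[1,0,0,0,0]]' 20; python3 -m crank '[[1,0,0,0,0],[1,0,0,0,0]]'
```

```text
time: 31.18
eef_pos: [529.7, 239.1, 131.4]
tool_rot: [-180.0, 0.0, 87.5]
ft_force: [-0.3, 0.3, 0.1]
opening: 65.8
gripper_force: 0.0
time: 31.8
eef_pos: [529.3, 239.1, 131.8]
tool_rot: [-180.0, -0.0, 87.5]
ft_force: [-2.7, -0.5, 3.6]
opening: 40.6
gripper_force: 20.0
time: 32.05
eef_pos: [529.3, 239.1, 131.8]
tool_rot: [-180.0, 0.0, 87.5]
ft_force: [-4.1, -0.5, 4.8]
opening: 40.5
gripper_force: 20.0
```

```bash
python3 -m crank '[[1,-0.7,0,0.5,0],[1,-0.7,0,0.5,0]]'; python3 -m crank '[[1,-0.7,0,0.5,0],[1,-0.7,0,0.5,0]]'
```

```text
time: 32.3
eef_pos: [529.2, 239.1, 131.8]
tool_rot: [180.0, -0.0, 87.5]
ft_force: [-1.5, -0.4, 0.9]
opening: 40.4
gripper_force: 20.0
time: 32.55
eef_pos: [528.2, 238.9, 131.9]
tool_rot: [-180.0, 0.0, 87.5]
ft_force: [1.0, -0.1, -1.9]
opening: 40.2
gripper_force: 20.0
```

```bash
python3 -m crank '[[1,0,0,2,0],[1,0,0,5,0],[1,0,0,9,0],[1,0,0,14,0],[1,0,0,20,0]]'; python3 -m crank '[[1,0,0,10,0],[1,0,0,20,0],[1,0,0,30,0],[1,0,0,40,0],[1,0,0,50,0]]'; python3 -m crank '[[1,0,0,10,0],[1,0,0,20,0],[1,0,0,28,0],[1,0,0,32,0],[1,0,0,32,0]]';python3 -m crank '[[1,0,0,0,0],[1,0,0,0,0],[1,0,0,0,0],[1,0,0,0,0]]'
python3 - <<'E'
from h import *
i,d=grab('scene'); P=cloud('scene',d); h=cv2.cvtColor(i,cv2.COLOR_BGR2HSV)
R=np.hypot(P[...,0]-528,P[...,1]-238)
m=(d>0)&(h[...,1]>130)&((h[...,0]<8)|(h[...,0]>172))&(R<90)&(P[...,2]>100)
q=P[m]; print('red z',np.median(q[:,2]),q[:,:2].mean(0))
g=(d>0)&~m&(R<44)&(P[...,2]>105)&(P[...,2]<205); q=P[g]; print('lid',len(q),np.histogram(q[:,2],bins=range(105,206,5)))
w=(d>0)&(R<44)&(R>31)&(abs(P[...,2]-118)<6); q=P[w]; A=np.c_[q[:,:2]-[528,238],np.ones(len(q))]; print(len(q),np.linalg.lstsq(A,q[:,2],rcond=None)[0])
E
python3 sc.py
```

```text
time: 33.17
eef_pos: [528.3, 239.1, 153.0]
tool_rot: [180.0, -0.0, 87.5]
ft_force: [0.7, 0.6, -1.6]
opening: 40.3
gripper_force: 20.0
time: 33.8
eef_pos: [528.3, 239.1, 203.3]
tool_rot: [180.0, -0.0, 87.4]
ft_force: [-1.0, -0.4, -1.1]
opening: 40.7
gripper_force: 20.0
time: 34.42
eef_pos: [528.3, 239.1, 234.7]
tool_rot: [180.0, -0.0, 87.5]
ft_force: [-0.5, 0.2, -2.3]
opening: 40.3
gripper_force: 20.0
time: 34.92
eef_pos: [528.2, 239.0, 234.3]
tool_rot: [-180.0, 0.0, 87.5]
ft_force: [0.0, -0.9, -1.3]
opening: 40.4
gripper_force: 20.0
red z 230.22233618128996 [518.72592688 244.48826685]
lid 877 (array([  5,  58, 319, 299,  62,  17,  11,  13,  11,  12,  11,  13,   9,
        14,  10,  12,   1,   0,   0,   0]), array([105, 110, 115, 120, 125, 130, 135, 140, 145, 150, 155, 160, 165,
       170, 175, 180, 185, 190, 195, 200, 205]))
349 [ 1.53668203e-02 -1.63754036e-02  1.17949709e+02]
1576 s [-29.  75.] [(-28, 0, 2, 16), (-14, 0, 4, 24), (0, 0, 4, 29), (14, -1, 7, 35), (28, 0, 6, 36), (42, 0, 4, 35), (56, 0, 5, 37), (70, 0, 11, 37)]
```

```bash
python3 -c "
from rig import ctrl; print(ctrl.close_job())"
```

```text
the job is handed in; nothing more can be done
None
```

I handed the job in at about 35 s: the scoop is empty and upright on the bench, the inner lid is flat on its seat, and the red outer lid is held still about 35 mm above the stem; I saw only four slugs in the barrel, and the fifth is probably hidden behind its near wall, since none remained in the scoop and none showed on the bench to the left, where the scoop and barrel stand.

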